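# Hang the flask's cup lid and the coffee cups up to drain

## Task

The rinsed coffee things have to drain. Unscrew the steel cup that serves as the flask's lid, twist by twist, and lift it free. Hang it and every white handled cup standing on the counter mouth-down on the pegs of the draining rack, one to a peg, each pushed on until its inside bottom rests on the peg's tip: any peg will do and the order does not matter; leave the saucers, the glass of spoons and the milk jug where they are.

Things in the scene. Friction and masses are not known exactly. Their poses are not given: they have to be found in the camera images.
- flask: Steel vacuum flask, 76 mm diameter, upright in a round black rubber holder (108 mm diameter, 30 mm high) screwed to the counter: it cannot move or turn. Origin: centre of the underside, on the counter; z up. Its shoulder, where the closed lid's rim rests, is 110 mm up; above it a threaded neck (51 mm over the threads, seal on top about 172 mm up) stands inside the lid.
- flask_shoulder (a point): Centre of the flask's shoulder, on its axis, 110 mm above the counter. Thread: right-hand, so the lid unscrews counter-clockwise seen from above, rising 18 mm per turn (2.9 mm per rad); it comes free about 6.9 rad from closed, risen some 20 mm, and cannot be pulled off before. A spring seal presses it at first (0.1 N m to turn); it stays where it is left.
- lid: The flask's lid: a steel cup screwed mouth-down over the neck. Plain cylinder 61 mm outside diameter, 64 mm high, wall 3.5 mm, end wall 4 mm, no handle, about 90 g. Origin: centre of its rim (mouth); z points from the mouth to the closed end (up while on the flask). Closed, its rim is 1 to 2 mm above the shoulder. Two 6 mm thread lugs inside, 10 mm from the rim, leave a gap 42 mm wide.
- lid_seat (a point): Centre of the lid's inside end wall, 60 mm from its rim along its z: the point that rests on a peg's tip.
- rack: Draining rack screwed to the counter: steel base 130 x 410 mm, 16 mm thick (edge bars to 22 mm), with four grey rubber-coated pegs in a row 100 mm apart along its y. Origin: underside of the base, midway along the row; the peg feet lie at x +20 mm, the base spans x -75 to +55 mm; its -x side is the front, towards which all pegs lean. Cannot move.
- cup1: White ceramic coffee cup standing mouth-down on the counter, may be absent: 72 mm high, 60 mm outside diameter (52 inside) over the 44 mm next to its bottom, flaring to 78 mm at the rim; bottom 5 mm thick, about 200 g. Origin: centre of its rim (mouth), z points from the mouth to its bottom (up). Handle loop on its -x side, reaching to 57 mm from the axis, 19 to 63 mm from the rim.
- cup1_seat (a point): Centre of this cup's inside bottom, 67 mm from its rim along its z: the point that rests on a peg's tip.
- cup2: White ceramic coffee cup standing mouth-down on the counter, may be absent: 72 mm high, 60 mm outside diameter (52 inside) over the 44 mm next to its bottom, flaring to 78 mm at the rim; bottom 5 mm thick, about 200 g. Origin: centre of its rim (mouth), z points from the mouth to its bottom (up). Handle loop on its -x side, reaching to 57 mm from the axis, 19 to 63 mm from the rim.
- cup2_seat (a point): Centre of this cup's inside bottom, 67 mm from its rim along its z: the point that rests on a peg's tip.
- cup3: White ceramic coffee cup standing mouth-down on the counter, may be absent: 72 mm high, 60 mm outside diameter (52 inside) over the 44 mm next to its bottom, flaring to 78 mm at the rim; bottom 5 mm thick, about 200 g. Origin: centre of its rim (mouth), z points from the mouth to its bottom (up). Handle loop on its -x side, reaching to 57 mm from the axis, 19 to 63 mm from the rim.
- cup3_seat (a point): Centre of this cup's inside bottom, 67 mm from its rim along its z: the point that rests on a peg's tip.
- peg1: Peg of the draining rack: rod 33 mm in diameter, 112 mm long, tapering in its last 8 mm to a flat tip 29 mm across, leaning 20 degrees from vertical towards the rack's front (-x). Origin: centre of its foot on the base; z runs along the peg to its tip. Counted from the rack's -y end.
- peg1_tip (a point): Tip of this peg, 112 mm from its foot, about 121 mm above the counter.
- peg2: Peg of the draining rack: rod 33 mm in diameter, 112 mm long, tapering in its last 8 mm to a flat tip 29 mm across, leaning 20 degrees from vertical towards the rack's front (-x). Origin: centre of its foot on the base; z runs along the peg to its tip. Counted from the rack's -y end.
- peg2_tip (a point): Tip of this peg, 112 mm from its foot, about 121 mm above the counter.
- peg3: Peg of the draining rack: rod 33 mm in diameter, 112 mm long, tapering in its last 8 mm to a flat tip 29 mm across, leaning 20 degrees from vertical towards the rack's front (-x). Origin: centre of its foot on the base; z runs along the peg to its tip. Counted from the rack's -y end.
- peg3_tip (a point): Tip of this peg, 112 mm from its foot, about 121 mm above the counter.
- peg4: Peg of the draining rack: rod 33 mm in diameter, 112 mm long, tapering in its last 8 mm to a flat tip 29 mm across, leaning 20 degrees from vertical towards the rack's front (-x). Origin: centre of its foot on the base; z runs along the peg to its tip. Counted from the rack's -y end.
- peg4_tip (a point): Tip of this peg, 112 mm from its foot, about 121 mm above the counter.
- saucers: Bystander: stack of white saucers, 132 mm diameter, 50 mm high. Origin: centre of its underside.
- spoons: Bystander: green glass tumbler full of teaspoons, 78 mm diameter, 85 mm high, spoons to 155 mm. Origin: centre of its underside.
- jug: Bystander: steel milk jug, 74 mm diameter, 85 mm high. Origin: centre of its underside.
Things that resemble listed ones, but are neither listed nor needed, are in the scene too. What is shaped like the cup1 but purple or red is not meant. What is shaped like the cup3 but brown is not meant.

How it is judged:
By the outcome, as a careful person would: the job done as asked, in the order asked, and still so for the second after the job is handed in, with the robot touching nothing.
Of cup1, cup2, cup3 only 2 to 3 are there at a start; the rules pass over those that are not, and their reading is None.
At some moment in a run one of cup1, cup2, cup3 may be knocked a few centimetres aside while the robot is not near it.
It also fails if it takes over 208 s, if anything falls off the work surface, if the arm or the gripper's body presses on something with over 40 N, if the wrist force passes 120 N, or if a joint passes its speed limit or range.

## Robot

A 7-joint arm with a two-finger parallel gripper is mounted at the origin on the work surface. World frame = base frame: x ahead of the robot, y to its left, z up, the work surface at z = 0. Lengths are in m, angles in rad, forces in N, time in s.
With the tool pointing down it reaches from about 0.35 to 0.9 m from the base axis. Payload 8.1 kg.
Tool frame: the origin (TCP) lies at the very end of the fingers, on their centre line; the grasp point (between the pads) lies 19 mm behind it; z points along the fingers, y is the line along which they close (so a half turn about z gives the same grasp; the last joint's range is limited). The gripper opens to 92 mm and grips with 3 to 60 N. Pads are 19 mm wide; open, the fingers measure 130 mm over their backs; the gripper's body (75 mm by 190 mm) begins 47 mm behind the grasp point.
Start: joints at [1.15, 0.434, 0.025, 1.573, -0.012, 1.134, -0.075], TCP at [0.195, -0.594, 0.227] pointing down, gripper open.
Joint ranges: [-2.62, 2.62], [-0.44, 2.09], [-1.27, 1.32], [0.08, 2.57], [-1.32, 4.46], [0.12, 2], [-2.74, 2.74]. Speed limits (rad/s): [2.22, 2.22, 3.01, 3.01, 3.14, 3.14, 3.14].

## Interface

Orientations are given as a 3x3 rotation matrix whose columns are the frame's x, y, z axes.
In Python, from bench import robot gives the robot as it stands.
- The arm moves only by the tool carry_out, never from a script. Its argument "series" is one flat list of numbers, 7 for each row, row after row: the turn, a rotation vector about the tool's x, y, z in rad, then the shift along the tool's x, y, z in m, then the closure in counts, from 0 (fully open) to 255 (shut). In form: [wx, wy, wz, tx, ty, tz, grip, wx, wy, wz, tx, ty, tz, grip, ...]. A call has 1 to 10 rows; each row is the pose to reach, as a shift and turn from the pose commanded when the call began, along the tool's axes at that moment; what a row does not reach only later rows make up. A row lasts 1/8 s, in which the tool goes at most 62.5 mm and 10.7 degrees, less where a joint would pass 70% of its speed; a pose out of reach is approached as far as the arm can. A call with a gripper value outside its range is refused whole. The fingers move at their own pace and stop on an object; "newtons" is the grip in N (left out, the last holds). Time passes only in rows, so rows that repeat a pose let the fingers close. It gives the time, the measured TCP pose, the force, the opening and the grip force at its end, in the units of the state.
- robot.sense(): the state, without advancing time (a new reading comes with each control period).
- robot.camera(name): name is "scene" or "top"; returns a dict with "img" (420x560x3 uint8, red, green, blue), "fx", "fy", "cx", "cy" (pixels), "dist" ([k1, k2, p1, p2, k3] as OpenCV has them; the pictures are not rectified), "T" (4x4, takes a point from camera to world coordinates). Camera axes: x right, y up, looking along -z (the intrinsics and any distortion apply to the point x, -y, -z); pixel columns grow to the right and rows downward; lengths in m; the calibration is good to about 2 mm. A picture is of the moment at which its call begins. There is no depth.
- robot.job_done(): hands the job in; it is judged then, once.
The state is a dict: "time": time; "joints": joint angles; "joint_velocities": joint speeds; "joint_efforts": joint torques, N m; "tcp_pos": TCP position; "ee_rot": TCP orientation; "wrist_force": force on the tool from outside, world axes, zero at the start; "wrist_torque": the same for the moment, N m; "finger_gap": finger opening in m; "gripper_force": force on a finger pad.
Only numpy, scipy, OpenCV 4.12 (cv2) and the standard library are available. Lean on these libraries where they do the work, as an engineer would, in place of code of your own. Each camera call takes 0.05 s, during which the arm holds its last target. There are 200 camera calls.

## Working session

There is one attempt and no reset: what is moved stays moved. The work goes in short steps, Python scripts to look and compute and a tool call to move; the robot and the scene stay as the last step left them, time stands still between calls to the robot, and variables do not carry over. Pictures are saved under pics/ and viewed, at most 14 in all, crops included, and the job is handed in when it is done.

Besides the shell and the picture viewer there is one more tool, called after "Call:" as name(argument=value, ...) on one line, values as JSON. carry_out: Moves the arm, as the interface text tells. Its arguments: {"type":"object","properties":{"series":{"type":"array","items":{"type":"number"}},"newtons":{"type":"number"}},"required":["series"]}

```bash
mkdir -p pics; ls
python3 - <<'E'
from bench import robot
import cv2
s=robot.sense(); print(s)
for n in("scene","top"):
    c=robot.camera(n); cv2.imwrite(f"pics/{n}0.png",cv2.resize(c["img"][:,:,::-1],None,fx=1.42,fy=1.42,interpolation=cv2.INTER_CUBIC)); print(n,c["fx"],c["fy"],c["cx"],c["cy"],c["dist"],c["T"].round(4).tolist())
E
```

```text
pics
{'time': 0.0, 'joints': array([ 1.15038514,  0.43522614,  0.02495659,  1.57410814, -0.01159789,
        1.13398735, -0.07511567]), 'joint_velocities': array([ 0.00107825, -0.00054175, -0.00120374,  0.00166784,  0.00065895,
        0.00120958, -0.00231196]), 'joint_efforts': array([-3.38226710e-05, -6.67845154e+01,  9.84591767e-01, -3.14452565e+01,
       -6.05799886e-02,  4.27386013e-02,  9.17804209e-05]), 'tcp_pos': array([ 0.19509745, -0.59322651,  0.22593855]), 'ee_rot': array([[ 9.49943447e-01,  3.12421281e-01, -6.24955755e-04],
       [ 3.12421876e-01, -9.49942342e-01,  1.45560405e-03],
       [-1.38910251e-04, -1.57799138e-03, -9.99998745e-01]]), 'wrist_force': array([-0.85583286, -0.21142977,  0.3965596 ]), 'wrist_torque': array([ 0.01922412,  0.00713372, -0.02286212]), 'gripper_force': 0.0, 'finger_gap': 0.09203318877023597}
scene 451.62686918789194 451.62686918789194 270.447201063124 204.42541611787516 [-0.11600217  0.          0.          0.          0.        ] [[-0.441, -0.7067, 0.5533, 1.1339], [0.8974, -0.357, 0.2593, 0.2786], [0.0143, 0.6108, 0.7916, 1.0298], [0.0, 0.0, 0.0, 1.0]]
top 444.0471578724947 444.0471578724947 279.85651936595093 214.3168294261124 [-0.00201391  0.          0.          0.          0.        ] [[-0.0272, 0.9833, -0.1802, 0.289], [-0.9995, -0.0295, -0.0102, -0.0044], [-0.0154, 0.1798, 0.9836, 1.3697], [0.0, 0.0, 0.0, 1.0]]
```

View pics/scene0.png

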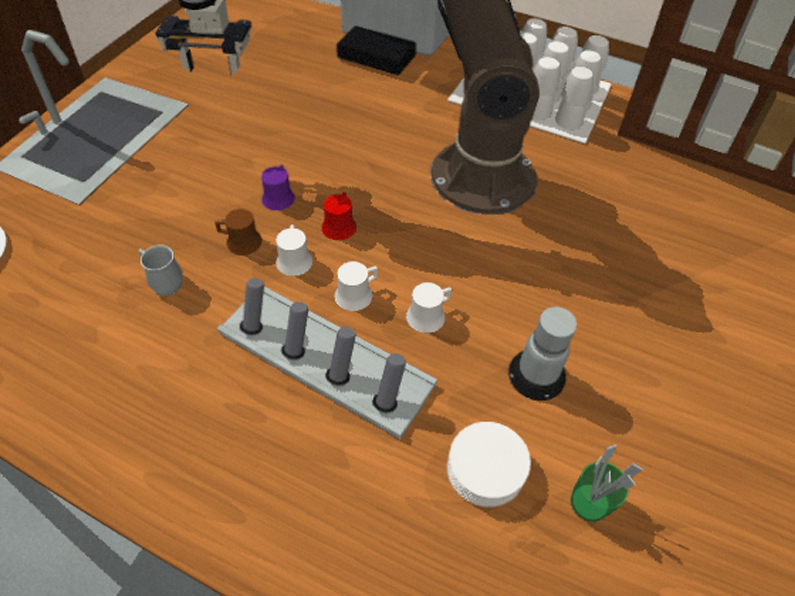

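View pics/top0.png

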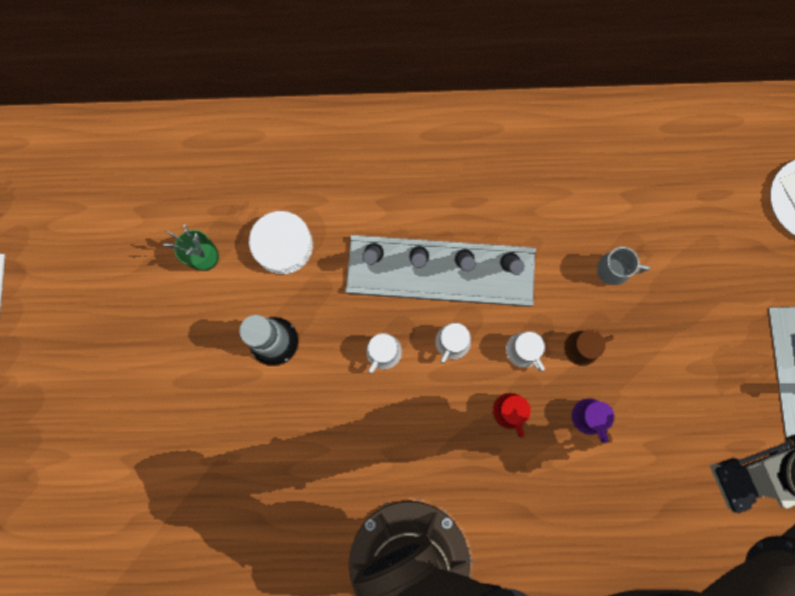

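The scene picture shows three white cups at about (293,250), (353,285), (427,305), the rack in front of them, the flask at (545,350), and purple, red and brown decoys. The top picture shows the pegs at (373,252) to (512,262), leaning towards the robot, with the lid at (257,330). I'll enlarge next.

```bash
cat > h.py <<'E'
from bench import robot
import numpy as np, cv2
def K(c): return np.array([[c["fx"],0,c["cx"]],[0,c["fy"],c["cy"]],[0,0,1.]])
def ray(c,uv):
    p=cv2.undistortPoints(np.array(uv,float).reshape(-1,1,2),K(c),np.array(c["dist"]))[:,0]
    d=np.c_[p[:,0],-p[:,1],-np.ones(len(p))]@c["T"][:3,:3].T
    return c["T"][:3,3],d
def at(c,uv,z):
    o,d=ray(c,uv); z=np.broadcast_to(z,len(d)); return o+d*((z-o[2])/d[:,2])[:,None]
def proj(c,P):
    q=(np.atleast_2d(P)-c["T"][:3,3])@c["T"][:3,:3]; q=q*[1,-1,-1]
    return cv2.projectPoints(q.reshape(-1,1,3),np.zeros(3),np.zeros(3),K(c),np.array(c["dist"]))[0][:,0]
def crop(c,x0,x1,y0,y1,f,name,im=None):
    im=c["img"] if im is None else im
    o=cv2.resize(im[y0:y1,x0:x1,::-1],None,fx=f,fy=f,interpolation=cv2.INTER_CUBIC)
    for i in range(x0-x0%20+20,x1,20): cv2.putText(o,str(i),(int((i-x0)*f),8),0,.3,(0,255,255)); cv2.line(o,(int((i-x0)*f),10),(int((i-x0)*f),14),(0,255,255))
    for i in range(y0-y0%20+20,y1,20): cv2.putText(o,str(i),(0,int((i-y0)*f)),0,.3,(0,255,255)); cv2.line(o,(20,int((i-y0)*f)),(25,int((i-y0)*f)),(0,255,255))
    cv2.imwrite("pics/"+name,o)
E
python3 - <<'E'
from h import *
c=robot.camera("top"); crop(c,160,400,155,280,3.33,"topc.png")
c=robot.camera("scene"); crop(c,150,410,150,310,3.05,"scc.png")
E
```

```text
(no output)
```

View pics/topc.png

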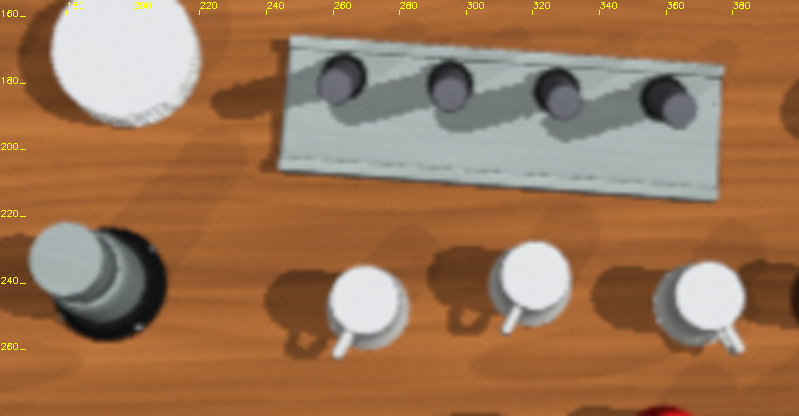

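View pics/scc.png

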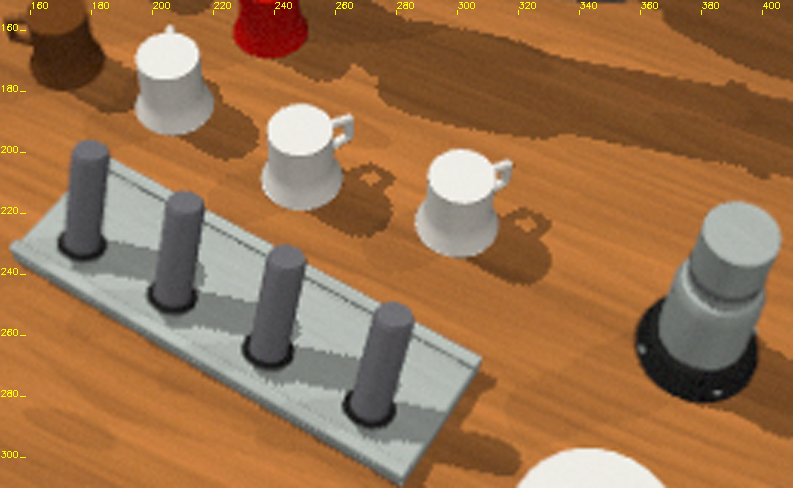

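```bash
cat > m.py <<'E'
from h import *
t=robot.camera("top"); s=robot.camera("scene")
ct=lambda L:[(160+x/3.33,155+y/3.33) for x,y in L]
cs=lambda L:[(150+x/3.05,150+y/3.05) for x,y in L]
pk=dict(pegs=(.121,[(335,86),(450,94),(564,102),(680,111)],[(393,315),(287,257),(185,204),(91,151)]),
cups=(.072,[(365,300),(536,276),(710,296)],[(461,177),(301,129),(168,55)]),
lid=(.1755,[(67,260)],[(740,235)]))
for k,(z,a,b) in pk.items():
    A=at(t,ct(a),z);B=at(s,cs(b),z)
    print(k);print(np.c_[A[:,:2],B[:,:2],(A-B)[:,:2]].round(4))
h=at(t,ct([(340,352),(511,328),(737,345)]),.04); print("handle",h.round(4))
print("flask base",at(t,ct([(110,283)]),.03).round(4), "corners",at(t,ct([(290,37),(724,67),(718,201),(279,172)]),.02).round(4).tolist())
E
python3 m.py
```

```text
pegs
[[ 0.6182  0.0617  0.6199  0.0625 -0.0018 -0.0008]
 [ 0.6079 -0.0381  0.6092 -0.0357 -0.0014 -0.0024]
 [ 0.5977 -0.1367  0.6009 -0.1346 -0.0033 -0.0021]
 [ 0.5865 -0.2365  0.5893 -0.2337 -0.0027 -0.0028]]
cups
[[ 4.358e-01  4.160e-02  4.384e-01  4.340e-02 -2.600e-03 -1.700e-03]
 [ 4.527e-01 -1.098e-01  4.537e-01 -1.067e-01 -1.000e-03 -3.100e-03]
 [ 4.306e-01 -2.616e-01  4.308e-01 -2.598e-01 -2.000e-04 -1.800e-03]]
lid
[[ 0.464   0.2809  0.4681  0.2825 -0.0041 -0.0016]]
handle [[ 0.3933  0.0663  0.04  ]
 [ 0.4104 -0.0879  0.04  ]
 [ 0.3894 -0.2892  0.04  ]]
flask base [[0.4629 0.2759 0.03  ]] corners [[0.694, 0.1088, 0.02], [0.6518, -0.2991, 0.02], [0.5241, -0.285, 0.02], [0.5638, 0.1209, 0.02]]
```

```bash
cat > g.py <<'E'
from h import *
from scipy.spatial.transform import Rotation as Ro
PZ=np.array([-.3401,.0358,.9397]); PZ/=np.linalg.norm(PZ)
def R(az,up=(0,0,1)):  # tool z = -up, tool y nearest to azimuth az
    z=-np.array(up,float); y=np.array([np.cos(az),np.sin(az),0]); y-=z*(y@z); y/=np.linalg.norm(y)
    return np.c_[np.cross(y,z),y,z]
def goal(*wps):
    s=robot.sense(); R0=s["ee_rot"]; p0=s["tcp_pos"]
    print("t",round(s["time"],2),"p",p0.round(4),"yaz",round(np.arctan2(R0[1,1],R0[0,1]),3),"z",R0[:,2].round(3),"j",s["joints"].round(2),"F",s["wrist_force"].round(1),"gap",round(s["finger_gap"],4))
    for p,r in wps:
        r=R0 if r is None else r
        print("w",Ro.from_matrix(R0.T@r).as_rotvec().round(3),"t",(R0.T@(np.array(p)-p0)).round(4))
E
python3 - <<'E'
from g import *
goal(((.45,-.25,.25),R(-1.85)),((.465,.281,.25),R(-1.85)))
E
```

```text
t 0.3 p [ 0.1952 -0.5936  0.2265] yaz -1.253 z [-0.  0. -1.] j [ 1.15  0.43  0.02  1.57 -0.01  1.13 -0.08] F [-0.6 -0.  -0.1] gap 0.0917
w [-0.     0.     0.597] t [ 0.3494 -0.2468 -0.0234]
w [-0.     0.     0.597] t [ 0.5295 -0.7465 -0.0232]
```

Call:
carry_out(series=[0, 0, 0.1, 0.06, -0.04, -0.023, 0, 0, 0, 0.2, 0.12, -0.08, -0.023, 0, 0, 0, 0.3, 0.17, -0.12, -0.023, 0, 0, 0, 0.4, 0.22, -0.16, -0.023, 0, 0, 0, 0.5, 0.27, -0.2, -0.023, 0, 0, 0, 0.6, 0.31, -0.24, -0.023, 0, 0, 0, 0.6, 0.35, -0.28, -0.023, 0, 0, 0, 0.6, 0.38, -0.33, -0.023, 0, 0, 0, 0.6, 0.4, -0.38, -0.023, 0, 0, 0, 0.6, 0.42, -0.43, -0.023, 0])

```text
time: 1.55
tcp_pos: [0.46, -0.0516, 0.2499]
ee_rot: [[0.961, -0.278, 0.001], [-0.278, -0.961, 0.0], [0.0, -0.0, -1.0]]
wrist_force: [1.2, -0.6, 0.4]
finger_gap: 0.0919
gripper_force: 0.0
```

```bash
python3 -c "
from g import *
goal(((.465,.281,.25),R(-1.85)),((.465,.281,.136),R(-1.85)))"
```

```text
t 1.55 p [ 0.46   -0.0516  0.2499] yaz -1.852 z [ 0.001  0.    -1.   ] j [ 0.18  0.16 -0.21  1.9   0.04  1.08 -1.9 ] F [ 1.2 -0.6  0.4] gap 0.0919
w [-0.    -0.    -0.002] t [-8.750e-02 -3.209e-01 -1.000e-04]
w [-0.    -0.    -0.002] t [-0.0876 -0.3209  0.1139]
```

Call:
carry_out(series=[0, 0, 0, -0.016, -0.06, 0, 0, 0, 0, 0, -0.032, -0.12, 0, 0, 0, 0, 0, -0.049, -0.18, 0, 0, 0, 0, 0, -0.065, -0.24, 0, 0, 0, 0, 0, -0.08, -0.29, 0, 0, 0, 0, 0, -0.087, -0.32, 0, 0, 0, 0, 0, -0.087, -0.32, 0, 0, 0, 0, 0, -0.087, -0.32, 0, 0])

```text
time: 2.55
tcp_pos: [0.4656, 0.2765, 0.2495]
ee_rot: [[0.96, -0.279, -0.0], [-0.279, -0.96, -0.001], [0.0, 0.001, -1.0]]
wrist_force: [-0.4, 0.1, 0.4]
finger_gap: 0.0919
gripper_force: 0.0
```

```bash
python3 -c "
from g import *
goal(((.465,.281,.136),R(-1.85)))
c=robot.camera('scene'); crop(c,300,460,140,300,3.7,'f1.png')"
```

```text
t 2.55 p [0.4656 0.2765 0.2495] yaz -1.854 z [-0.    -0.001 -1.   ] j [-0.32  0.32 -0.4   1.72  0.14  1.14 -2.62] F [-0.4  0.1  0.4] gap 0.0919
w [ 0.001 -0.    -0.004] t [-0.0019 -0.0043  0.1135]
```

View pics/f1.png

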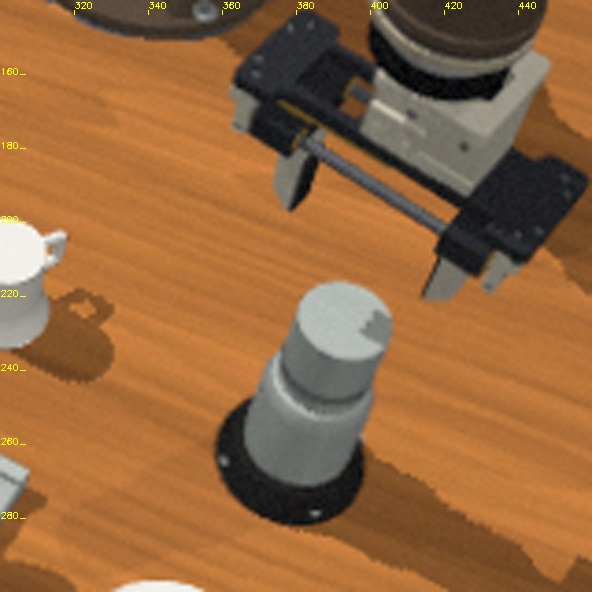

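The lid's top centre is at about (393,227), as measured before, and the gripper stands open above it. Descending.

Call:
carry_out(series=[0, 0, 0, -0.002, -0.004, 0.03, 0, 0, 0, 0, -0.002, -0.004, 0.06, 0, 0, 0, 0, -0.002, -0.004, 0.09, 0, 0, 0, 0, -0.002, -0.004, 0.114, 0, 0, 0, 0, -0.002, -0.004, 0.114, 0, 0, 0, 0, -0.002, -0.004, 0.114, 0])

```text
time: 3.35
tcp_pos: [0.4654, 0.2816, 0.1368]
ee_rot: [[0.96, -0.28, 0.001], [-0.28, -0.96, 0.0], [0.001, -0.001, -1.0]]
wrist_force: [0.4, -0.3, 0.8]
finger_gap: 0.092
gripper_force: 0.0
```

Call:
carry_out(series=[0, 0, 0, 0, 0, 0, 75, 0, 0, 0, 0, 0, 0, 85, 0, 0, 0, 0, 0, 0, 90, 0, 0, 0, 0, 0, 0, 100, 0, 0, 0, 0, 0, 0, 120, 0, 0, 0, 0, 0, 0, 120], newtons=6)

```text
time: 4.1
tcp_pos: [0.465, 0.2826, 0.1361]
ee_rot: [[0.96, -0.278, 0.001], [-0.278, -0.96, 0.001], [0.0, -0.001, -1.0]]
wrist_force: [1.2, 2.0, 2.6]
finger_gap: 0.0603
gripper_force: 6.0
```

```bash
python3 -c "
from g import *
goal(((.465,.281,.136),R(-1.85)))
print(robot.sense()['wrist_torque'],robot.sense()['gripper_force'])"
```

```text
t 4.1 p [0.465  0.2826 0.1361] yaz -1.853 z [ 0.001  0.001 -1.   ] j [-0.37  0.43 -0.36  1.86  0.19  0.89 -2.68] F [1.2 2.  2.6] gap 0.0603
w [-0.001 -0.    -0.003] t [0.0004 0.0015 0.0001]
[ 0.60688944 -0.13861566  0.02446402] 6.001349268481135
```

Call:
carry_out(series=[0, 0, 0, 0, -0.001, 0, 140, 0, 0, -0.17, 0, -0.001, -0.0005, 140, 0, 0, -0.34, 0, -0.001, -0.001, 140, 0, 0, -0.51, 0, -0.001, -0.0015, 140, 0, 0, -0.68, 0, -0.001, -0.002, 140, 0, 0, -0.85, 0, -0.001, -0.0025, 140, 0, 0, -1.02, 0, -0.001, -0.003, 140, 0, 0, -1.19, 0, -0.001, -0.0035, 140, 0, 0, -1.36, 0, -0.001, -0.004, 140, 0, 0, -1.53, 0, -0.001, -0.0045, 140], newtons=25)

```text
time: 5.35
tcp_pos: [0.4658, 0.2818, 0.1398]
ee_rot: [[0.313, 0.95, 0.001], [0.95, -0.313, -0.001], [-0.001, 0.001, -1.0]]
wrist_force: [4.2, -0.0, -1.2]
finger_gap: 0.0598
gripper_force: 25.0
```

```bash
python3 -c "
from g import *
goal()
print(robot.sense()['wrist_torque'],robot.sense()['gripper_force'])"
```

```text
t 5.35 p [0.4658 0.2818 0.1398] yaz -0.319 z [ 0.001 -0.001 -1.   ] j [-0.11  0.5  -0.74  1.83  0.41  0.96 -1.34] F [ 4.2 -0.  -1.2] gap 0.0598
[-0.03971796 -0.98203358 -0.05327012] 24.97013648506254
```

Call:
carry_out(series=[0, 0, -0.16, 0, 0, -0.0005, 140, 0, 0, -0.32, 0, 0, -0.001, 140, 0, 0, -0.48, 0, 0, -0.0015, 140, 0, 0, -0.64, 0, 0, -0.002, 140, 0, 0, -0.8, 0, 0, -0.0025, 140, 0, 0, -0.96, 0, 0, -0.003, 140, 0, 0, -1.12, 0, 0, -0.0035, 140, 0, 0, -1.28, 0, 0, -0.004, 140, 0, 0, -1.44, 0, 0, -0.0045, 140, 0, 0, -1.6, 0, 0, -0.005, 140])

```text
time: 6.6
tcp_pos: [0.4666, 0.2826, 0.145]
ee_rot: [[-0.958, 0.286, 0.002], [0.286, 0.958, 0.0], [-0.002, 0.001, -1.0]]
wrist_force: [5.2, 2.5, -2.2]
finger_gap: 0.0596
gripper_force: 25.0
```

```bash
python3 -c "
from g import *
goal()
print(robot.sense()['wrist_torque'],robot.sense()['gripper_force'])"
```

```text
t 6.6 p [0.4666 0.2826 0.145 ] yaz 1.281 z [ 0.002  0.    -1.   ] j [ 0.11  0.66 -1.14  1.81  0.67  1.12  0.02] F [ 5.2  2.5 -2.2] gap 0.0596
[ 0.7748027  -1.45724079 -0.1121603 ] 25.02942812522633
```

Call:
carry_out(series=[0, 0, 0, 0, 0, 0, 40, 0, 0, 0, 0, 0, 0, 40, 0, 0, 0, 0, 0, 0, 40, 0, 0, 0.18, 0, 0, 0, 40, 0, 0, 0.36, 0, 0, 0, 40, 0, 0, 0.54, 0, 0, 0, 40, 0, 0, 0.72, 0, 0, 0, 40, 0, 0, 0.9, 0, 0, 0, 40, 0, 0, 1.08, 0, 0, 0, 40, 0, 0, 1.26, 0, 0, 0, 40])

```text
time: 7.85
tcp_pos: [0.4648, 0.2827, 0.1453]
ee_rot: [[-0.01, 1.0, 0.0], [1.0, 0.01, -0.0], [-0.0, 0.0, -1.0]]
wrist_force: [0.5, -0.3, 0.4]
finger_gap: 0.0776
gripper_force: 0.0
```

Call:
carry_out(series=[0, 0, 0.18, 0, 0, 0, 40, 0, 0, 0.36, 0, 0, 0, 40, 0, 0, 0.54, 0, 0, 0, 40, 0, 0, 0.72, 0, 0, 0, 40, 0, 0, 0.9, 0, 0, 0, 40, 0, 0, 1.08, 0, 0, 0, 40, 0, 0, 1.26, 0, 0, 0, 40, 0, 0, 1.44, 0, 0, 0, 40, 0, 0, 1.6, 0, 0, 0, 40, 0, 0, 1.6, 0, 0, 0, 40])

```text
time: 9.1
tcp_pos: [0.4647, 0.283, 0.1454]
ee_rot: [[1.0, -0.012, 0.0], [-0.012, -1.0, -0.0], [0.0, 0.0, -1.0]]
wrist_force: [-0.7, -0.6, -0.6]
finger_gap: 0.0771
gripper_force: 0.0
```

```bash
python3 -c "
from g import *
goal(((.4655,.282,.145),R(-1.6)))"
```

```text
t 9.1 p [0.4647 0.283  0.1454] yaz -1.582 z [ 0. -0. -1.] j [-0.32  0.43 -0.43  1.84  0.22  0.92 -2.44] F [-0.7 -0.6 -0.6] gap 0.0771
w [ 0.    -0.     0.018] t [0.0008 0.001  0.0004]
```

Call:
carry_out(series=[0, 0, 0, 0.001, 0.0005, 0, 140, 0, 0, 0, 0.001, 0.0005, 0, 140, 0, 0, 0, 0.001, 0.0005, 0, 140, 0, 0, -0.18, 0.001, 0.0005, -0.0005, 140, 0, 0, -0.36, 0.001, 0.0005, -0.001, 140, 0, 0, -0.54, 0.001, 0.0005, -0.0015, 140, 0, 0, -0.72, 0.001, 0.0005, -0.002, 140, 0, 0, -0.9, 0.001, 0.0005, -0.0026, 140, 0, 0, -1.08, 0.001, 0.0005, -0.0031, 140, 0, 0, -1.26, 0.001, 0.0005, -0.0036, 140])

```text
time: 10.35
tcp_pos: [0.4667, 0.2824, 0.1489]
ee_rot: [[0.312, 0.95, 0.001], [0.95, -0.312, 0.001], [0.001, 0.001, -1.0]]
wrist_force: [3.2, 1.1, -1.2]
finger_gap: 0.0613
gripper_force: 24.9
```

Call:
carry_out(series=[0, 0, -0.17, 0, 0, -0.0005, 140, 0, 0, -0.34, 0, 0, -0.001, 140, 0, 0, -0.51, 0, 0, -0.0015, 140, 0, 0, -0.68, 0, 0, -0.002, 140, 0, 0, -0.85, 0, 0, -0.0025, 140, 0, 0, -1.02, 0, 0, -0.003, 140, 0, 0, -1.19, 0, 0, -0.0035, 140, 0, 0, -1.36, 0, 0, -0.004, 140, 0, 0, -1.53, 0, 0, -0.0045, 140, 0, 0, -1.7, 0, 0, -0.005, 140])

```text
time: 11.6
tcp_pos: [0.4664, 0.2833, 0.1542]
ee_rot: [[-0.982, 0.187, 0.001], [0.187, 0.982, 0.002], [-0.0, 0.002, -1.0]]
wrist_force: [0.8, 3.5, -1.3]
finger_gap: 0.0616
gripper_force: 24.9
```

```bash
python3 -c "
from g import *
goal()
print(robot.sense()['wrist_torque'],robot.sense()['gripper_force'])
c=robot.camera('scene'); crop(c,320,440,160,280,4.5,'f2.png')"
```

```text
t 11.6 p [0.4664 0.2833 0.1542] yaz 1.383 z [ 0.001  0.002 -1.   ] j [ 0.13  0.66 -1.16  1.8   0.67  1.14  0.12] F [ 0.8  3.5 -1.3] gap 0.0616
[ 0.964136   -0.4129193  -0.05377821] 24.89971624687314
```

View pics/f2.png

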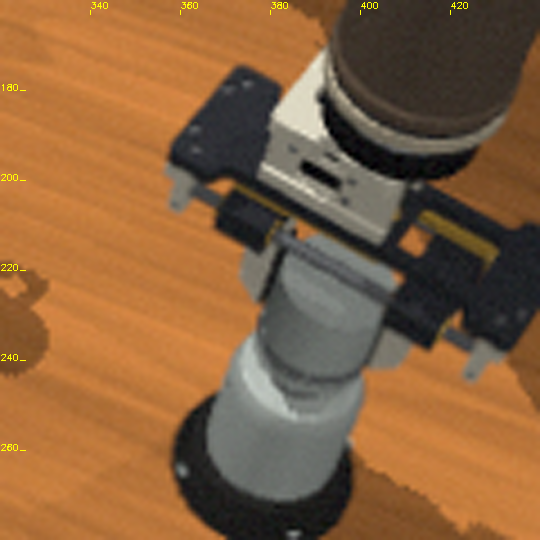

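The lid has risen about 18 mm: the neck shows below its rim at about (387,246). One more stroke should free it.

Call:
carry_out(series=[0, 0, 0, 0, 0, 0, 40, 0, 0, 0, 0, 0, 0, 40, 0, 0, 0, 0, 0, 0, 40, 0, 0, 0.18, 0, 0, 0, 40, 0, 0, 0.36, 0, 0, 0, 40, 0, 0, 0.54, 0, 0, 0, 40, 0, 0, 0.72, 0, 0, 0, 40, 0, 0, 0.9, 0, 0, 0, 40, 0, 0, 1.08, 0, 0, 0, 40, 0, 0, 1.26, 0, 0, 0, 40])

```text
time: 12.9
tcp_pos: [0.4659, 0.2822, 0.154]
ee_rot: [[-0.11, 0.994, 0.0], [0.994, 0.11, -0.0], [-0.0, 0.0, -1.0]]
wrist_force: [-1.2, -0.4, -0.4]
finger_gap: 0.0774
gripper_force: 0.0
```

Call:
carry_out(series=[0, 0, 0.1, 0.001, 0.001, 0, 40, 0, 0, 0.1, 0.001, 0.001, 0, 140, 0, 0, 0.1, 0.001, 0.001, 0, 140, 0, 0, 0.1, 0.001, 0.001, 0, 140, 0, 0, -0.08, 0.001, 0.001, -0.0005, 140, 0, 0, -0.26, 0.001, 0.001, -0.001, 140, 0, 0, -0.44, 0.001, 0.001, -0.0016, 140, 0, 0, -0.62, 0.001, 0.001, -0.0022, 140, 0, 0, -0.8, 0.001, 0.001, -0.0027, 140, 0, 0, -0.98, 0.001, 0.001, -0.0032, 140])

```text
time: 14.15
tcp_pos: [0.4664, 0.2835, 0.157]
ee_rot: [[-0.893, 0.45, -0.001], [0.45, 0.893, 0.0], [0.001, -0.0, -1.0]]
wrist_force: [-3.1, 0.4, -0.3]
finger_gap: 0.061
gripper_force: 25.0
```

```bash
python3 -c "
from g import *
goal()"
```

```text
t 14.15 p [0.4664 0.2835 0.157 ] yaz 1.104 z [-0.001  0.    -1.   ] j [ 0.1   0.62 -1.09  1.79  0.62  1.11 -0.11] F [-3.1  0.4 -0.3] gap 0.061
```

Call:
carry_out(series=[0, 0, -0.16, 0, 0, -0.0005, 140, 0, 0, -0.3, 0, 0, -0.001, 140, 0, 0, -0.3, 0, 0, -0.004, 140, 0, 0, -0.3, 0, 0, -0.008, 140, 0, 0, -0.3, 0, 0, -0.008, 140])

```text
time: 14.78
tcp_pos: [0.4667, 0.2834, 0.1654]
ee_rot: [[-0.985, 0.175, 0.0], [0.175, 0.985, -0.0], [-0.0, -0.0, -1.0]]
wrist_force: [-3.6, 0.0, -0.1]
finger_gap: 0.0611
gripper_force: 25.0
```

Call:
carry_out(series=[0, 0, 0, 0, 0, -0.04, 140, 0, 0, 0, 0, 0, -0.085, 140, 0, 0, 0, 0, 0, -0.085, 140])

```text
time: 15.15
tcp_pos: [0.4681, 0.2854, 0.2536]
ee_rot: [[-0.985, 0.174, 0.006], [0.174, 0.985, 0.004], [-0.005, 0.004, -1.0]]
wrist_force: [0.5, 0.7, -2.2]
finger_gap: 0.0611
gripper_force: 25.0
```

```bash
cat >> g.py <<'E'
TIP={1:(.5880,-.2356,.1212),2:(.5985,-.1361,.1212),3:(.6089,-.0367,.1212),4:(.6194,.0628,.1212)}
def onpeg(i,s): return np.array(TIP[i])+s*PZ
E
python3 -c "
from g import *
r=R(1.466,PZ)
goal((onpeg(4,.13),r),(onpeg(4,.06),r))"
```

```text
t 15.15 p [0.4681 0.2854 0.2536] yaz 1.396 z [ 0.006  0.004 -1.   ] j [ 0.16  0.55 -1.21  1.67  0.54  1.29  0.25] F [ 0.5  0.7 -2.2] gap 0.0611
w [-0.008 -0.344 -0.07 ] t [-0.1433 -0.196   0.0101]
w [-0.008 -0.344 -0.07 ] t [-0.1669 -0.1946  0.076 ]
```

Call:
carry_out(series=[0, 0, 0, -0.03, -0.04, 0, 140, 0, -0.08, 0, -0.06, -0.08, 0, 140, 0, -0.17, -0.02, -0.09, -0.12, 0.005, 140, -0.004, -0.26, -0.05, -0.12, -0.16, 0.01, 140, -0.008, -0.344, -0.07, -0.143, -0.196, 0.01, 140, -0.008, -0.344, -0.07, -0.143, -0.196, 0.01, 140, -0.008, -0.344, -0.07, -0.143, -0.196, 0.01, 140, -0.008, -0.344, -0.07, -0.143, -0.196, 0.01, 140])

```text
time: 16.15
tcp_pos: [0.5738, 0.0673, 0.2402]
ee_rot: [[-0.937, 0.102, 0.335], [0.095, 0.995, -0.037], [-0.337, -0.003, -0.941]]
wrist_force: [0.1, 0.1, -1.1]
finger_gap: 0.0614
gripper_force: 25.0
```

```bash
python3 -c "
from g import *
r=R(1.466,PZ)
goal((onpeg(4,.06),r),(onpeg(4,.04),r))"
```

```text
t 16.15 p [0.5738 0.0673 0.2402] yaz 1.469 z [ 0.335 -0.037 -0.941] j [ 0.64  0.41 -1.21  1.91  0.76  0.91  0.56] F [ 0.1  0.1 -1.1] gap 0.0614
w [-0.002 -0.005  0.003] t [-0.0027  0.0004  0.0674]
w [-0.002 -0.005  0.003] t [-0.0029  0.0005  0.0874]
```

Call:
carry_out(series=[0, -0.005, 0, -0.003, 0, 0.03, 140, 0, -0.005, 0, -0.003, 0, 0.06, 140, 0, -0.005, 0, -0.003, 0, 0.082, 140, 0, -0.005, 0, -0.003, 0, 0.082, 140, 0, -0.005, 0, -0.003, 0, 0.082, 140])

```text
time: 16.77
tcp_pos: [0.6042, 0.0636, 0.1647]
ee_rot: [[-0.935, 0.102, 0.34], [0.095, 0.995, -0.038], [-0.342, -0.003, -0.94]]
wrist_force: [0.6, 0.6, -1.0]
finger_gap: 0.0608
gripper_force: 25.0
```

Run:
```python
from g import *
r=R(1.466,PZ)
goal((onpeg(4,.045),r),(onpeg(4,.0),r),(onpeg(4,-.035),r))
out=[]
for n,b in(("scene",(220,340,190,300)),("top",(210,330,120,230))):
    c=robot.camera(n); x0,x1,y0,y1=b; crop(c,x0,x1,y0,y1,3.3,"tmp.png"); im=cv2.imread("pics/tmp.png"); f=3.3
    S=robot.sense(); z=-S["ee_rot"][:,2]
    for s in (-.025,.0):   # rim, tcp
        p=proj(c,S["tcp_pos"]+s*z)[0]; cv2.circle(im,(int((p[0]-x0)*f),int((p[1]-y0)*f)),3,(0,0,255),1)
    for s in (0,-.112):
        p=proj(c,onpeg(4,s))[0]; cv2.circle(im,(int((p[0]-x0)*f),int((p[1]-y0)*f)),3,(0,255,0),1)
    out.append(im[:363])
cv2.imwrite("pics/l1.png",np.hstack(out))
```

```text
t 16.77 p [0.6042 0.0636 0.1647] yaz 1.468 z [ 0.34  -0.038 -0.94 ] j [ 0.51  0.52 -1.06  1.95  0.94  0.81  0.41] F [ 0.6  0.6 -1. ] gap 0.0608
w [-0.002  0.     0.003] t [0.0006 0.0008 0.001 ]
w [-0.002  0.     0.003] t [0.0006 0.0009 0.046 ]
w [-0.002  0.     0.003] t [0.0006 0.001  0.081 ]
```

View pics/l1.png

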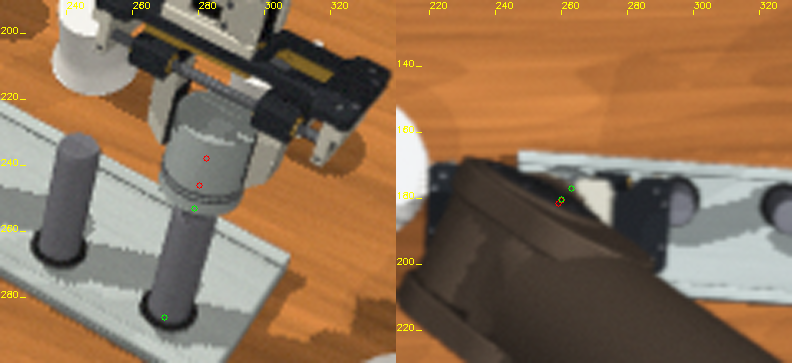

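The lid is centred on the peg axis to within a few pixels: rim centre at (281,246), peg tip at about (279,253). Lowering it carefully.

Call:
carry_out(series=[0, 0, 0, 0.0005, 0.001, 0.01, 140, 0, 0, 0, 0.0005, 0.001, 0.02, 140, 0, 0, 0, 0.0005, 0.001, 0.03, 140, 0, 0, 0, 0.0005, 0.001, 0.03, 140, 0, 0, 0, 0.0005, 0.001, 0.03, 140])

```text
time: 17.5
tcp_pos: [0.6139, 0.0623, 0.1354]
ee_rot: [[-0.935, 0.103, 0.34], [0.096, 0.995, -0.039], [-0.342, -0.004, -0.94]]
wrist_force: [-0.2, 0.6, -1.8]
finger_gap: 0.0613
gripper_force: 25.0
```

Call:
carry_out(series=[0, 0, 0, 0, 0, 0.008, 140, 0, 0, 0, 0, 0, 0.016, 140, 0, 0, 0, 0, 0, 0.024, 140, 0, 0, 0, 0, 0, 0.03, 140, 0, 0, 0, 0, 0, 0.03, 140])

```text
time: 18.12
tcp_pos: [0.6239, 0.0608, 0.1066]
ee_rot: [[-0.935, 0.104, 0.339], [0.096, 0.995, -0.039], [-0.341, -0.004, -0.94]]
wrist_force: [-0.8, 0.4, -0.6]
finger_gap: 0.0611
gripper_force: 25.0
```

```bash
python3 -c "
from g import *
r=R(1.466,PZ)
goal((onpeg(4,-.035),r))
print(robot.sense()['wrist_torque'])"
```

```text
t 18.12 p [0.6239 0.0608 0.1066] yaz 1.467 z [ 0.339 -0.039 -0.94 ] j [ 0.43  0.61 -0.96  1.97  1.08  0.75  0.3 ] F [-0.8  0.4 -0.6] gap 0.0611
w [-0.004 -0.001  0.002] t [-0.0006  0.0016  0.0197]
[0.15468165 0.34362262 0.0014575 ]
```

No contact on the sides. I'll go on in small steps until the end wall touches the tip.

Call:
carry_out(series=[0, 0, 0, 0, 0.001, 0.006, 140, 0, 0, 0, 0, 0.001, 0.012, 140, 0, 0, 0, 0, 0.001, 0.016, 140, 0, 0, 0, 0, 0.001, 0.019, 140, 0, 0, 0, 0, 0.001, 0.02, 140])

```text
time: 18.75
tcp_pos: [0.6306, 0.0612, 0.0895]
ee_rot: [[-0.935, 0.104, 0.34], [0.096, 0.995, -0.041], [-0.343, -0.005, -0.939]]
wrist_force: [-17.3, -4.1, 26.8]
finger_gap: 0.0611
gripper_force: 25.0
```

Call:
carry_out(series=[0, 0, 0, 0, 0, 0.001, 140, 0, 0, 0, 0, 0, 0.002, 140])

```text
time: 19.0
tcp_pos: [0.6313, 0.0612, 0.0887]
ee_rot: [[-0.934, 0.104, 0.341], [0.095, 0.995, -0.041], [-0.344, -0.006, -0.939]]
wrist_force: [-18.5, -3.6, 29.7]
finger_gap: 0.061
gripper_force: 25.1
```

Contact came at s ≈ -34.7 mm, against an expected -35, so the lid is seated. Relaxing, opening and retreating.

Call:
carry_out(series=[0, 0, 0, 0, 0, -0.002, 140, 0, 0, 0, 0, 0, -0.002, 50, 0, 0, 0, 0, 0, -0.002, 45, 0, 0, 0, 0, 0, -0.002, 45, 0, 0, 0, 0, 0, -0.02, 45, 0, 0, 0, 0, 0, -0.05, 45, 0, 0, 0, 0, 0, -0.09, 45, 0, 0, 0, 0, 0, -0.13, 45, 0, 0, 0, -0.03, 0, -0.17, 0, 0, 0, 0, -0.03, 0, -0.17, 0])

```text
time: 20.25
tcp_pos: [0.6044, 0.0656, 0.2605]
ee_rot: [[-0.933, 0.105, 0.345], [0.097, 0.995, -0.038], [-0.348, -0.002, -0.938]]
wrist_force: [-0.6, 0.3, -1.0]
finger_gap: 0.0899
gripper_force: 0.0
```

Run:
```python
from g import *
goal(((.437,.0425,.20),R(1.049)),((.437,.0425,.033),R(1.049)))
im=[]
for n,b in(("scene",(150,340,140,300)),("top",(225,405,130,290))):
    c=robot.camera(n); crop(c,*b,2.15,"tmp.png"); im.append(cv2.imread("pics/tmp.png")[:344])
cv2.imwrite("pics/l2.png",np.hstack(im))
```

```text
t 20.25 p [0.6044 0.0656 0.2605] yaz 1.466 z [ 0.345 -0.038 -0.938] j [ 0.61  0.43 -1.18  1.83  0.75  0.95  0.6 ] F [-0.6  0.3 -1. ] gap 0.0899
w [0.072 0.35  0.413] t [ 0.1749 -0.0404 -0.0002]
w [0.072 0.35  0.413] t [ 0.2329 -0.0401  0.1564]
```

View pics/l2.png

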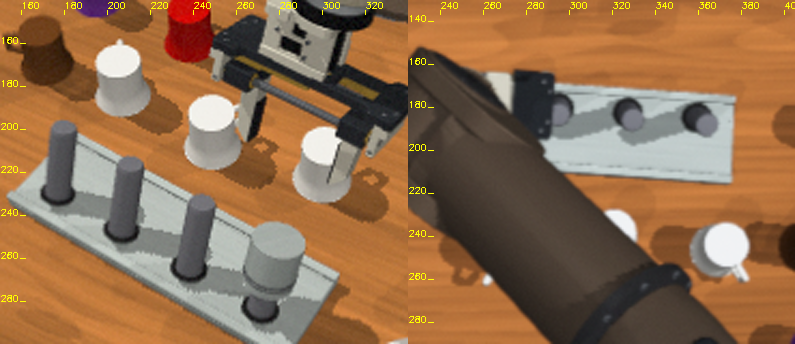

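Hung on peg 4, the lid sits with its top at about (277,255). Cup A is at about (300,208), unmoved. Taking it next.

Call:
carry_out(series=[0, 0.05, 0.05, 0.05, -0.01, -0.015, 0, 0.02, 0.15, 0.15, 0.1, -0.02, -0.015, 0, 0.04, 0.25, 0.28, 0.14, -0.03, -0.01, 0, 0.072, 0.35, 0.413, 0.175, -0.04, 0, 0, 0.072, 0.35, 0.413, 0.175, -0.04, 0, 0, 0.072, 0.35, 0.413, 0.175, -0.04, 0, 0, 0.072, 0.35, 0.413, 0.175, -0.04, 0, 0])

```text
time: 21.22
tcp_pos: [0.435, 0.0425, 0.1975]
ee_rot: [[-0.869, 0.495, -0.004], [0.495, 0.869, -0.001], [0.002, -0.003, -1.0]]
wrist_force: [-0.7, 0.5, -0.2]
finger_gap: 0.0918
gripper_force: 0.0
```

```bash
python3 -c "
from g import *
goal(((.437,.0425,.033),R(1.049)))
c=robot.camera('scene'); crop(c,150,340,140,300,3.3,'c1.png')"
```

```text
t 21.23 p [0.435  0.0425 0.1975] yaz 1.052 z [-0.004 -0.001 -1.   ] j [ 0.71  0.38 -1.16  1.98  0.4   1.04  0.42] F [-0.7  0.5 -0.2] gap 0.0918
w [-0.003 -0.002  0.003] t [-0.0022  0.0015  0.1645]
```

View pics/c1.png

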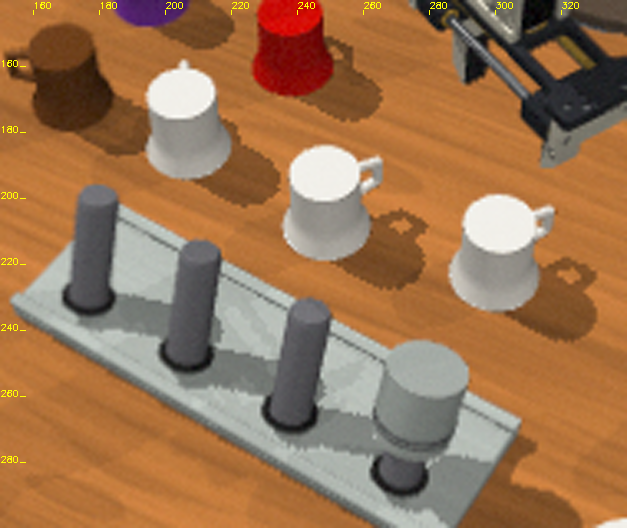

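Cup A's top is at (301,208), where it was. Lowering onto it and gripping.

Call:
carry_out(series=[0, 0, 0, -0.002, 0.001, 0.05, 0, 0, 0, 0, -0.002, 0.001, 0.1, 0, 0, 0, 0, -0.002, 0.001, 0.14, 0, 0, 0, 0, -0.002, 0.001, 0.165, 0, 0, 0, 0, -0.002, 0.001, 0.165, 0, 0, 0, 0, -0.002, 0.001, 0.165, 60, 0, 0, 0, -0.002, 0.001, 0.165, 140, 0, 0, 0, -0.002, 0.001, 0.165, 140, 0, 0, 0, -0.002, 0.001, 0.165, 140], newtons=20)

```text
time: 22.4
tcp_pos: [0.4361, 0.0416, 0.0325]
ee_rot: [[-0.867, 0.498, -0.005], [0.498, 0.867, -0.001], [0.003, -0.003, -1.0]]
wrist_force: [-0.8, 0.3, 5.9]
finger_gap: 0.0586
gripper_force: 20.0
```

```bash
python3 -c "
from g import *
r=R(1.466,PZ)
goal((onpeg(3,.13),r),(onpeg(3,.048),r))"
```

```text
t 22.4 p [0.4361 0.0416 0.0325] yaz 1.05 z [-0.005 -0.001 -1.   ] j [ 0.46  0.6  -0.9   2.16  0.73  0.72  0.11] F [-0.8  0.3  5.9] gap 0.0586
w [-0.075 -0.348 -0.412] t [-0.1475 -0.0006 -0.2114]
w [-0.075 -0.348 -0.412] t [-0.1734  0.011  -0.1344]
```

Call:
carry_out(series=[0, 0, 0, 0, 0, -0.04, 140, 0, 0, 0, 0, 0, -0.09, 140, 0, 0, 0, 0, 0, -0.14, 140, 0, 0, 0, 0, 0, -0.19, 140, -0.02, -0.08, -0.1, -0.04, 0, -0.21, 140, -0.04, -0.18, -0.2, -0.09, 0, -0.211, 140, -0.06, -0.27, -0.3, -0.12, 0, -0.211, 140, -0.075, -0.348, -0.412, -0.148, -0.001, -0.211, 140, -0.075, -0.348, -0.412, -0.148, -0.001, -0.211, 140, -0.075, -0.348, -0.412, -0.148, -0.001, -0.211, 140])

```text
time: 23.65
tcp_pos: [0.5638, -0.0323, 0.2421]
ee_rot: [[-0.936, 0.106, 0.337], [0.1, 0.994, -0.036], [-0.339, -0.0, -0.941]]
wrist_force: [0.5, 1.3, -2.3]
finger_gap: 0.0589
gripper_force: 20.0
```

```bash
python3 -c "
from g import *
r=R(1.466,PZ)
goal((onpeg(3,.13),r),(onpeg(3,.048),r),(onpeg(3,-.034),r))"
```

```text
t 23.65 p [ 0.5638 -0.0323  0.2421] yaz 1.465 z [ 0.337 -0.036 -0.941] j [ 0.88  0.36 -1.19  1.95  0.63  0.81  0.84] F [ 0.5  1.3 -2.3] gap 0.0589
w [-0.001 -0.003 -0.001] t [-0.0013  0.0003 -0.0009]
w [-0.001 -0.003 -0.001] t [-0.0016  0.0004  0.0811]
w [-0.001 -0.003 -0.001] t [-0.0018  0.0004  0.1631]
```

Call:
carry_out(series=[0, 0, 0, -0.0015, 0, 0.04, 140, 0, 0, 0, -0.0015, 0, 0.08, 140, 0, 0, 0, -0.0015, 0, 0.09, 140, 0, 0, 0, -0.0015, 0, 0.1, 140, 0, 0, 0, -0.0015, 0, 0.11, 140, 0, 0, 0, -0.0015, 0, 0.12, 140, 0, 0, 0, -0.0015, 0, 0.13, 140, 0, 0, 0, -0.0015, 0, 0.14, 140, 0, 0, 0, -0.0015, 0, 0.15, 140, 0, 0, 0, -0.0015, 0, 0.15, 140])

```text
time: 24.9
tcp_pos: [0.6166, -0.0383, 0.1008]
ee_rot: [[-0.936, 0.104, 0.338], [0.098, 0.995, -0.036], [-0.34, -0.001, -0.941]]
wrist_force: [0.3, 0.3, -2.1]
finger_gap: 0.0592
gripper_force: 20.0
```

```bash
python3 -c "
from g import *
r=R(1.466,PZ)
goal((onpeg(3,-.034),r))"
```

```text
t 24.9 p [ 0.6166 -0.0383  0.1008] yaz 1.467 z [ 0.338 -0.036 -0.941] j [ 0.59  0.58 -0.89  2.01  1.    0.62  0.53] F [ 0.3  0.3 -2.1] gap 0.0592
w [-0.    -0.003  0.001] t [0.0003 0.0008 0.0122]
```

Call:
carry_out(series=[0, 0, 0, 0, 0.0005, 0.005, 140, 0, 0, 0, 0, 0.0005, 0.009, 140, 0, 0, 0, 0, 0.0005, 0.011, 140, 0, 0, 0, 0, 0.0005, 0.013, 140, 0, 0, 0, 0, 0.0005, 0.0135, 140])

```text
time: 25.52
tcp_pos: [0.6214, -0.0383, 0.0893]
ee_rot: [[-0.935, 0.104, 0.339], [0.098, 0.995, -0.036], [-0.341, -0.001, -0.94]]
wrist_force: [-4.8, -0.4, 6.2]
finger_gap: 0.059
gripper_force: 20.0
```

Call:
carry_out(series=[0, 0, 0, 0, 0, 0.001, 140, 0, 0, 0, 0, 0, 0.002, 140, 0, 0, 0, 0, 0, 0.002, 140])

```text
time: 25.9
tcp_pos: [0.6219, -0.0384, 0.0886]
ee_rot: [[-0.935, 0.104, 0.34], [0.097, 0.995, -0.038], [-0.342, -0.002, -0.94]]
wrist_force: [-13.1, -2.1, 19.2]
finger_gap: 0.0591
gripper_force: 20.0
```

Call:
carry_out(series=[0, 0, 0, 0, 0, -0.0015, 140, 0, 0, 0, 0, 0, -0.0015, 50, 0, 0, 0, 0, 0, -0.0015, 48, 0, 0, 0, 0, 0, -0.0015, 48, 0, 0, 0, 0, 0, -0.02, 48, 0, 0, 0, 0, 0, -0.05, 48, 0, 0, 0, 0, 0, -0.09, 48, 0, 0, 0, 0, 0, -0.13, 48, 0, 0, 0, 0.04, 0, -0.17, 0, 0, 0, 0, 0.08, 0, -0.17, 0])

```text
time: 27.15
tcp_pos: [0.49, -0.0235, 0.2215]
ee_rot: [[-0.934, 0.104, 0.342], [0.097, 0.995, -0.037], [-0.344, -0.001, -0.939]]
wrist_force: [-0.3, 0.1, -0.9]
finger_gap: 0.0895
gripper_force: 0.0
```

Run:
```python
from g import *
goal(((.453,-.108,.20),R(1.093)),((.453,-.108,.033),R(1.093)))
c=robot.camera('scene'); crop(c,150,340,140,300,3.3,'c2.png')
```

```text
t 27.15 p [ 0.49   -0.0235  0.2215] yaz 1.467 z [ 0.342 -0.037 -0.939] j [ 1.01  0.21 -1.23  2.12  0.5   0.66  0.93] F [-0.3  0.1 -0.9] gap 0.0895
w [0.065 0.347 0.37 ] t [ 0.0337 -0.0878  0.0106]
w [0.065 0.347 0.37 ] t [ 0.0912 -0.0877  0.1674]
```

View pics/c2.png

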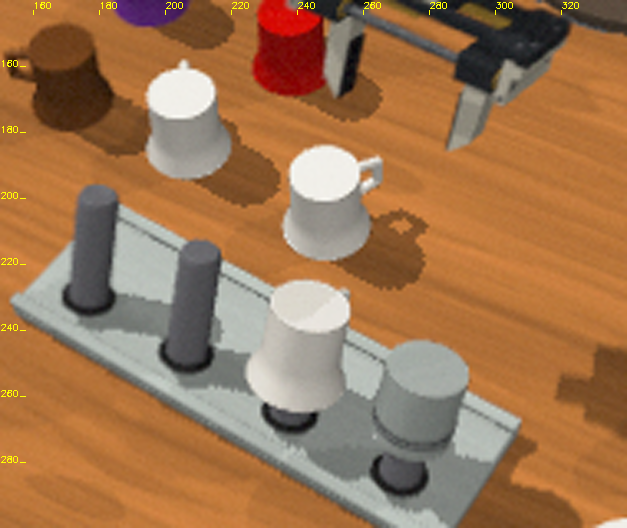

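Cup A is hung on peg 3. Cup B's top is at (248.5,192) and cup C's at (205,168), both unmoved. Taking cup B.

Call:
carry_out(series=[0.02, 0.1, 0.1, 0.01, -0.03, 0, 0, 0.04, 0.2, 0.2, 0.02, -0.06, 0.005, 0, 0.055, 0.3, 0.3, 0.03, -0.088, 0.01, 0, 0.065, 0.347, 0.37, 0.034, -0.088, 0.011, 0, 0.065, 0.347, 0.37, 0.034, -0.088, 0.011, 0, 0.065, 0.347, 0.37, 0.034, -0.088, 0.011, 0])

```text
time: 27.95
tcp_pos: [0.4525, -0.1084, 0.1979]
ee_rot: [[-0.889, 0.458, -0.002], [0.458, 0.889, -0.0], [0.002, -0.001, -1.0]]
wrist_force: [0.2, 0.4, 1.0]
finger_gap: 0.0919
gripper_force: 0.0
```

```bash
python3 -c "
from g import *
goal(((.453,-.108,.033),R(1.093)))"
```

```text
t 27.95 p [ 0.4525 -0.1084  0.1979] yaz 1.096 z [-0.002 -0.    -1.   ] j [ 0.95  0.4  -1.07  1.93  0.4   1.05  0.81] F [0.2 0.4 1. ] gap 0.0919
w [-0.001 -0.002  0.003] t [-0.0006  0.0007  0.1649]
```

Call:
carry_out(series=[0, 0, 0, 0, 0.0005, 0.05, 0, 0, 0, 0, 0, 0.0005, 0.1, 0, 0, 0, 0, 0, 0.0005, 0.14, 0, 0, 0, 0, 0, 0.0005, 0.165, 0, 0, 0, 0, 0, 0.0005, 0.165, 0, 0, 0, 0, 0, 0.0005, 0.165, 60, 0, 0, 0, 0, 0.0005, 0.165, 140, 0, 0, 0, 0, 0.0005, 0.165, 140, 0, 0, 0, 0, 0.0005, 0.165, 140], newtons=20)

```text
time: 29.08
tcp_pos: [0.4527, -0.1085, 0.0334]
ee_rot: [[-0.888, 0.46, -0.002], [0.46, 0.888, 0.0], [0.002, -0.001, -1.0]]
wrist_force: [-0.9, 0.3, 6.8]
finger_gap: 0.0592
gripper_force: 20.0
```

```bash
python3 -c "
from g import *
r=R(1.466,PZ)
goal((onpeg(2,.13),r))"
```

```text
t 29.07 p [ 0.4527 -0.1085  0.0334] yaz 1.092 z [-0.002  0.    -1.   ] j [ 0.75  0.61 -0.85  2.1   0.7   0.74  0.54] F [-0.9  0.3  6.8] gap 0.0592
w [-0.066 -0.347 -0.37 ] t [-0.1004  0.0263 -0.2101]
```

Call:
carry_out(series=[0, 0, 0, 0, 0, -0.04, 140, 0, 0, 0, 0, 0, -0.09, 140, 0, 0, 0, 0, 0, -0.14, 140, 0, 0, 0, 0, 0, -0.19, 140, -0.02, -0.08, -0.1, -0.03, 0.005, -0.21, 140, -0.04, -0.18, -0.2, -0.06, 0.015, -0.21, 140, -0.055, -0.27, -0.3, -0.08, 0.02, -0.21, 140, -0.066, -0.347, -0.37, -0.1, 0.026, -0.21, 140, -0.066, -0.347, -0.37, -0.1, 0.026, -0.21, 140, -0.066, -0.347, -0.37, -0.1, 0.026, -0.21, 140])

```text
time: 30.32
tcp_pos: [0.5528, -0.1314, 0.2423]
ee_rot: [[-0.936, 0.106, 0.337], [0.1, 0.994, -0.035], [-0.339, 0.001, -0.941]]
wrist_force: [0.0, 0.1, -2.8]
finger_gap: 0.0593
gripper_force: 20.0
```

```bash
python3 -c "
from g import *
r=R(1.466,PZ)
goal((onpeg(2,.13),r),(onpeg(2,.048),r),(onpeg(2,-.034),r))"
```

```text
t 30.32 p [ 0.5528 -0.1314  0.2423] yaz 1.465 z [ 0.337 -0.035 -0.941] j [ 1.09  0.36 -1.17  1.94  0.54  0.77  1.13] F [ 0.   0.1 -2.8] gap 0.0593
w [ 0.    -0.003 -0.001] t [-0.0017  0.0001 -0.0005]
w [ 0.    -0.003 -0.001] t [-0.002   0.0001  0.0815]
w [ 0.    -0.003 -0.001] t [-0.0023  0.      0.1635]
```

Call:
carry_out(series=[0, 0, 0, -0.002, 0, 0.04, 140, 0, 0, 0, -0.002, 0, 0.08, 140, 0, 0, 0, -0.002, 0, 0.09, 140, 0, 0, 0, -0.002, 0, 0.1, 140, 0, 0, 0, -0.002, 0, 0.11, 140, 0, 0, 0, -0.002, 0, 0.12, 140, 0, 0, 0, -0.002, 0, 0.13, 140, 0, 0, 0, -0.002, 0, 0.14, 140, 0, 0, 0, -0.002, 0, 0.15, 140, 0, 0, 0, -0.002, 0, 0.15, 140])

```text
time: 31.58
tcp_pos: [0.6061, -0.1368, 0.1013]
ee_rot: [[-0.935, 0.104, 0.338], [0.098, 0.995, -0.035], [-0.34, 0.0, -0.941]]
wrist_force: [0.4, -0.4, -2.5]
finger_gap: 0.0596
gripper_force: 20.0
```

```bash
python3 -c "
from g import *
r=R(1.466,PZ)
goal((onpeg(2,-.034),r))"
```

```text
t 31.57 p [ 0.6061 -0.1368  0.1013] yaz 1.467 z [ 0.338 -0.035 -0.941] j [ 0.77  0.56 -0.85  2.    0.89  0.55  0.81] F [ 0.4 -0.4 -2.5] gap 0.0596
w [ 0.001 -0.002  0.001] t [ 0.0003 -0.0001  0.0127]
```

Call:
carry_out(series=[0, 0, 0, 0, 0, 0.005, 140, 0, 0, 0, 0, 0, 0.009, 140, 0, 0, 0, 0, 0, 0.012, 140, 0, 0, 0, 0, 0, 0.0145, 140, 0, 0, 0, 0, 0, 0.0155, 140, 0, 0, 0, 0, 0, 0.0155, 140])

```text
time: 32.33
tcp_pos: [0.6115, -0.1376, 0.089]
ee_rot: [[-0.935, 0.104, 0.34], [0.097, 0.995, -0.037], [-0.342, -0.001, -0.94]]
wrist_force: [-13.0, -0.7, 17.7]
finger_gap: 0.0593
gripper_force: 20.0
```

Seated: 22 N at s ≈ -34.7 mm. Releasing.

Call:
carry_out(series=[0, 0, 0, 0, 0, -0.0015, 140, 0, 0, 0, 0, 0, -0.0015, 50, 0, 0, 0, 0, 0, -0.0015, 48, 0, 0, 0, 0, 0, -0.0015, 48, 0, 0, 0, 0, 0, -0.02, 48, 0, 0, 0, 0, 0, -0.05, 48, 0, 0, 0, 0, 0, -0.09, 48, 0, 0, 0, 0, 0, -0.13, 48, 0, 0, 0, 0.04, 0, -0.17, 0, 0, 0, 0, 0.08, 0, -0.17, 0])

```text
time: 33.58
tcp_pos: [0.4795, -0.1233, 0.2219]
ee_rot: [[-0.934, 0.104, 0.342], [0.097, 0.995, -0.037], [-0.344, -0.001, -0.939]]
wrist_force: [-0.3, -0.3, -0.6]
finger_gap: 0.0894
gripper_force: 0.0
```

Run:
```python
from g import *
a=np.radians(-146+90)
for k in (a,a+np.pi): goal(((.4307,-.2607,.20),R(k)))
c=robot.camera('scene'); crop(c,150,340,140,300,3.3,'c3.png')
```

```text
t 33.58 p [ 0.4795 -0.1233  0.2219] yaz 1.467 z [ 0.342 -0.037 -0.939] j [ 1.27  0.23 -1.23  2.11  0.39  0.63  1.27] F [-0.3 -0.3 -0.6] gap 0.0894
w [0.428 0.157 2.413] t [ 0.0397 -0.1417  0.0089]
t 33.58 p [ 0.4795 -0.1233  0.2219] yaz 1.467 z [ 0.342 -0.037 -0.939] j [ 1.27  0.23 -1.23  2.11  0.39  0.63  1.27] F [-0.3 -0.3 -0.6] gap 0.0894
w [-0.123  0.337 -0.69 ] t [ 0.0397 -0.1417  0.0089]
```

View pics/c3.png

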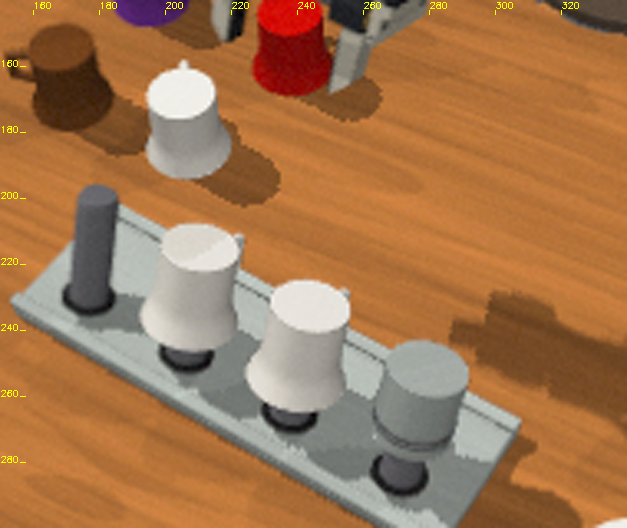

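Run:
```python
from g import *
t=robot.camera("top"); s=robot.camera("scene")
print(at(t,[(590/1.42,345/1.42),(515/1.42,409/1.42)],.072).round(3), at(s,[(150+62/3.3,140+45/3.3),(338/1.42,203/1.42)],.072).round(3))
```

```text
[[ 0.43  -0.385  0.072]
 [ 0.304 -0.223  0.072]] [[ 0.43  -0.386  0.072]
 [ 0.299 -0.225  0.072]]
```

All clear: the brown and red cups are at least 79 mm from where the fingers come down, and cup C's top is at (205,168), unmoved. Taking cup C.

Call:
carry_out(series=[-0.02, 0.06, -0.12, 0.01, -0.035, 0, 0, -0.04, 0.12, -0.24, 0.02, -0.07, 0, 0, -0.07, 0.18, -0.36, 0.03, -0.1, 0.005, 0, -0.09, 0.24, -0.48, 0.04, -0.142, 0.009, 0, -0.11, 0.3, -0.6, 0.04, -0.142, 0.009, 0, -0.123, 0.337, -0.69, 0.04, -0.142, 0.009, 0, -0.123, 0.337, -0.69, 0.04, -0.142, 0.009, 0, -0.123, 0.337, -0.69, 0.04, -0.142, 0.009, 0])

```text
time: 34.72
tcp_pos: [0.4305, -0.2613, 0.1979]
ee_rot: [[-0.83, -0.558, -0.003], [-0.558, 0.83, 0.002], [0.001, 0.003, -1.0]]
wrist_force: [-0.0, 0.4, -1.0]
finger_gap: 0.0914
gripper_force: 0.0
```

Run:
```python
from g import *
goal(((.4307,-.2607,.033),R(np.radians(124))))
```

```text
t 34.73 p [ 0.4305 -0.2613  0.1979] yaz 2.162 z [-0.003  0.002 -1.   ] j [ 1.29  0.54 -1.2   1.84  0.55  1.16  2.06] F [-0.   0.4 -1. ] gap 0.0914
w [ 0.003 -0.001 -0.002] t [-7.000e-04 -1.000e-04  1.649e-01]
```

Call:
carry_out(series=[0, 0, 0, -0.0005, 0, 0.05, 0, 0, 0, 0, -0.0005, 0, 0.1, 0, 0, 0, 0, -0.0005, 0, 0.14, 0, 0, 0, 0, -0.0005, 0, 0.165, 0, 0, 0, 0, -0.0005, 0, 0.165, 0, 0, 0, 0, -0.0005, 0, 0.165, 60, 0, 0, 0, -0.0005, 0, 0.165, 140, 0, 0, 0, -0.0005, 0, 0.165, 140, 0, 0, 0, -0.0005, 0, 0.165, 140], newtons=20)

```text
time: 35.85
tcp_pos: [0.4302, -0.2612, 0.0336]
ee_rot: [[-0.829, -0.559, -0.003], [-0.559, 0.829, 0.0], [0.002, 0.002, -1.0]]
wrist_force: [0.1, -1.3, 4.5]
finger_gap: 0.0597
gripper_force: 20.0
```

Call:
carry_out(series=[0, 0, 0, 0, 0, -0.04, 140, 0, 0, 0, 0, 0, -0.09, 140, 0, 0, 0, 0, 0, -0.14, 140, 0, 0, 0, 0, 0, -0.19, 140, 0, 0, 0, 0, 0, -0.21, 140, 0, 0, 0, 0, 0, -0.21, 140])

```text
time: 36.6
tcp_pos: [0.4308, -0.2614, 0.2435]
ee_rot: [[-0.829, -0.559, -0.003], [-0.559, 0.829, -0.0], [0.002, 0.001, -1.0]]
wrist_force: [-0.2, -1.2, -2.6]
finger_gap: 0.0591
gripper_force: 20.0
```

```bash
python3 -c "
from g import *
r=R(1.466,PZ)
goal((onpeg(1,.13),r))"
```

```text
t 36.6 p [ 0.4308 -0.2614  0.2435] yaz 2.163 z [-0.003 -0.    -1.   ] j [ 1.31  0.48 -1.2   1.77  0.48  1.23  2.13] F [-0.2 -1.2 -2.6] gap 0.0591
w [ 0.122 -0.337  0.69 ] t [-0.1107 -0.0378 -0.0002]
```

Call:
carry_out(series=[0.02, -0.06, 0.12, -0.02, -0.007, 0, 140, 0.04, -0.12, 0.24, -0.04, -0.014, 0, 140, 0.06, -0.18, 0.36, -0.06, -0.02, 0, 140, 0.08, -0.24, 0.48, -0.08, -0.028, 0, 140, 0.1, -0.3, 0.6, -0.1, -0.035, 0, 140, 0.122, -0.337, 0.69, -0.111, -0.038, 0, 140, 0.122, -0.337, 0.69, -0.111, -0.038, 0, 140, 0.122, -0.337, 0.69, -0.111, -0.038, 0, 140, 0.122, -0.337, 0.69, -0.111, -0.038, 0, 140])

```text
time: 37.72
tcp_pos: [0.5435, -0.2311, 0.2421]
ee_rot: [[-0.936, 0.103, 0.338], [0.098, 0.995, -0.034], [-0.339, 0.002, -0.941]]
wrist_force: [0.0, 0.2, -1.3]
finger_gap: 0.0595
gripper_force: 20.0
```

```bash
python3 -c "
from g import *
r=R(1.466,PZ)
goal((onpeg(1,.13),r),(onpeg(1,.048),r),(onpeg(1,-.034),r))"
```

```text
t 37.73 p [ 0.5435 -0.2311  0.2421] yaz 1.467 z [ 0.338 -0.034 -0.941] j [ 1.19  0.37 -1.05  1.88  0.41  0.75  1.44] F [ 0.   0.2 -1.3] gap 0.0595
w [ 0.002 -0.003  0.001] t [-0.0007  0.0002 -0.0011]
w [ 0.002 -0.003  0.001] t [-0.0009  0.      0.0809]
w [ 0.002 -0.003  0.001] t [-1.200e-03 -1.000e-04  1.629e-01]
```

Call:
carry_out(series=[0, 0, 0, -0.001, 0, 0.04, 140, 0, 0, 0, -0.001, 0, 0.08, 140, 0, 0, 0, -0.001, 0, 0.09, 140, 0, 0, 0, -0.001, 0, 0.1, 140, 0, 0, 0, -0.001, 0, 0.11, 140, 0, 0, 0, -0.001, 0, 0.12, 140, 0, 0, 0, -0.001, 0, 0.13, 140, 0, 0, 0, -0.001, 0, 0.14, 140, 0, 0, 0, -0.001, 0, 0.15, 140, 0, 0, 0, -0.001, 0, 0.15, 140])

```text
time: 38.98
tcp_pos: [0.5955, -0.2355, 0.1011]
ee_rot: [[-0.936, 0.103, 0.338], [0.098, 0.995, -0.034], [-0.339, 0.002, -0.941]]
wrist_force: [0.4, 0.7, -1.1]
finger_gap: 0.0594
gripper_force: 20.0
```

```bash
python3 -c "
from g import *
r=R(1.466,PZ)
goal((onpeg(1,-.034),r))"
```

```text
t 38.98 p [ 0.5955 -0.2355  0.1011] yaz 1.467 z [ 0.338 -0.034 -0.941] j [ 0.89  0.57 -0.77  1.94  0.7   0.51  1.17] F [ 0.4  0.7 -1.1] gap 0.0594
w [ 0.002 -0.003  0.001] t [ 0.0001 -0.0009  0.0125]
```

Call:
carry_out(series=[0, 0, 0, 0, -0.0005, 0.005, 140, 0, 0, 0, 0, -0.0005, 0.009, 140, 0, 0, 0, 0, -0.0005, 0.012, 140, 0, 0, 0, 0, -0.0005, 0.0145, 140, 0, 0, 0, 0, -0.0005, 0.0155, 140, 0, 0, 0, 0, -0.0005, 0.0155, 140])

```text
time: 39.72
tcp_pos: [0.6008, -0.2369, 0.0889]
ee_rot: [[-0.935, 0.104, 0.339], [0.098, 0.995, -0.036], [-0.341, -0.0, -0.94]]
wrist_force: [-11.9, 2.3, 17.8]
finger_gap: 0.0595
gripper_force: 20.0
```

Call:
carry_out(series=[0, 0, 0, 0, 0, -0.0015, 140, 0, 0, 0, 0, 0, -0.0015, 50, 0, 0, 0, 0, 0, -0.0015, 48, 0, 0, 0, 0, 0, -0.0015, 48, 0, 0, 0, 0, 0, -0.02, 48, 0, 0, 0, 0, 0, -0.05, 48, 0, 0, 0, 0, 0, -0.09, 48, 0, 0, 0, 0, 0, -0.13, 48, 0, 0, 0, 0.04, 0, -0.17, 0, 0, 0, 0, 0.08, 0, -0.17, 0])

```text
time: 40.98
tcp_pos: [0.4688, -0.2232, 0.222]
ee_rot: [[-0.934, 0.104, 0.342], [0.097, 0.995, -0.037], [-0.344, -0.001, -0.939]]
wrist_force: [0.0, -1.3, 0.2]
finger_gap: 0.0891
gripper_force: 0.0
```

Run:
```python
from g import *
im=[]
for n,b in(("scene",(140,330,150,310)),("top",(225,405,130,290))):
    c=robot.camera(n); crop(c,*b,2.15,"tmp.png"); im.append(cv2.imread("pics/tmp.png")[:344])
cv2.imwrite("pics/end.png",np.hstack(im))
goal()
```

```text
t 41.08 p [ 0.4637 -0.2234  0.218 ] yaz 1.464 z [ 0.334 -0.036 -0.942] j [ 1.41  0.28 -1.15  2.06  0.32  0.64  1.56] F [ 0.  -1.2  0.1] gap 0.0912
```

View pics/end.png

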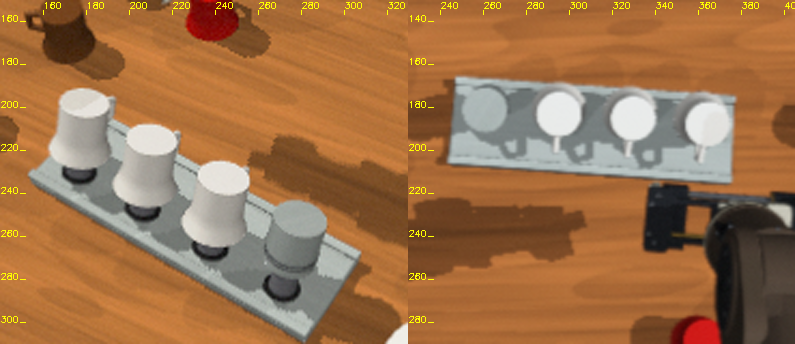

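All four are hung: the cups' tops in the scene view are at about (178,199), (210,215) and (243,233), and the lid's at (279,253). The gripper is clear of everything.

Call:
carry_out(series=[0, 0, 0, 0, 0, -0.02, 0, 0, 0, 0, 0, 0, -0.02, 0, 0, 0, 0, 0, 0, -0.02, 0])

```text
time: 41.45
tcp_pos: [0.462, -0.2226, 0.2386]
ee_rot: [[-0.935, 0.104, 0.339], [0.098, 0.995, -0.034], [-0.341, 0.001, -0.94]]
wrist_force: [-0.6, 0.0, 0.0]
finger_gap: 0.0915
gripper_force: 0.0
```

```bash
python3 -c "
from bench import robot
print(robot.job_done())"
```

```text
the job is handed in; nothing more can be done
None
```

I unscrewed the lid and hung it on peg 4, hung the three white cups on pegs 3, 2 and 1, each pushed on until it met the peg's tip, and handed the job in at about 41 s; no verdict came back.

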